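# Clamp the test coupon with the torque knob

### The job

Lay the red-brown test coupon flat on the jig's rail between the locating pins, with its white spot away from the clamp so the clamp will not press on it. Then turn the clamp's knob clockwise until its arm has swung over the coupon and stopped, and on until the knob clicks: one click is enough, never more than three. Leave the marker and the two radius gauges where they lie.

Things in the scene. Friction and masses are not known exactly. Their poses are not given: they have to be found in the camera images.
- coupon: Loose red-brown primed steel strip, 30 x 100 x 4.5 mm, 30 to 65 g, lying flat along a timber lath; origin at the centre of its underside, own x across the 30 mm width, y along the 100 mm length, z up. A white oval spot lies on its +y half. Its long edges overhang the lath by 3 mm each side, so fingertips can pinch its 30 mm width from above.
- lath: Loose timber offcut on the worktop, 24 x 155 x 14 mm, 35 g, on which the coupon lies drying (coupon underside 14 mm above the worktop); origin at the centre of its underside, own y along its length.
- coupon_spot (a point): Centre of the white oval spot on the coupon's top face, 22 mm from the coupon's centre towards +y.
- jig: Jig screwed to the worktop: pale metal plate, 110 mm (own x) by 190 mm (own y, from -75 to +115), 10 mm thick; origin on the worktop under the middle of its grey rail, z up. Rail 22 mm wide (x), 96 long (y), top at 20 mm: narrower than the coupon, so fingertips have room beside it. The clamp post stands at x = 0, y = +85.
- nest (a point): Middle of the rail's top face, 20 mm above the worktop, axes as the jig's: where the centre of the coupon's underside belongs. Steel locating pins, 6 mm thick, tops 27.5 mm above the worktop, stand at (x, y) = (+-21, +-38), (0, -56), (+-8, 56) mm from it: a coupon lying along y has 3 mm play all round.
- clamp_arm (a joint): Swing of the blue arm about the post, rad: 0 parked, 60 degrees off the rail's line to the jig's +x; grows clockwise seen from above to a hard stop at 1.05, lying along the rail over the coupon. Stays where left (friction 0.15 N m). 30 to 41 mm above the worktop, 19 mm wide, reaching 72 mm from the post's axis. A cam lowers its foot 5 mm over the swing.
- clamp_foot: Round rubber-tipped steel foot, 14 mm across, through the arm's end, 62 mm from the post's axis; origin at the centre of its underside. 29 mm above the worktop when parked; at the arm's stop it presses on a coupon lying on the rail, 23 mm from the rail's middle towards the clamp.
- torque_knob (a joint): Turn of the knob relative to the arm, rad: 0 at the start, grows clockwise from above. A spring-ball detent lets the knob carry the arm along until the arm meets its stop; turned on with about 0.3 N m it slips over a hump at 0.31 and, from about 0.45 on, pulls itself into the next notch at 0.63: one click. Notches repeat every 0.63.
- knob_grip (a point): On the knob's vertical axis (jig x = 0, y = +85), 65 mm above the worktop, at the height to grip. The knob is black, ribbed and round, 40 mm across, with an orange cap and a white mark on top; it reaches from 41 to 77 mm above the worktop. Can be gripped from above at any angle, as often as wanted.
- marker_red: Bystander: red marker pen lying down, 16 x 137 x 18 mm; origin at its underside's centre.
- gauge_orange: Bystander: flat orange radius gauge, 52 x 52 x 9 mm; origin at its underside's centre.
- gauge_green: Bystander: flat green radius gauge, 52 x 52 x 9 mm; origin at its underside's centre.
There are look-alikes about, which are no part of the job. Of the things like the coupon, leave any that is purple; of the rest the larger one is meant.

How it is judged:
By the outcome, as a careful person would: the job done as asked, in the order asked, and still so for the second after the job is handed in, with the robot touching nothing.
It also fails if it takes over 64 s, if anything falls off the work surface, if the arm or the gripper's body presses on something with over 40 N, if the wrist force passes 120 N, or if a joint passes its speed limit or range.

### The arm

A 6-joint arm with a two-finger parallel gripper is mounted at the origin on a cart in front of the work surface, level with it; the furniture and walls round the work are solid. World frame = base frame: x ahead of the robot, y to its left, z up, the work surface at z = 0. Lengths are in m, angles in rad, forces in N, time in s.
With the tool pointing down it reaches from about 0.3 to 0.875 m from the base axis. Payload 6.4 kg.
Tool frame: the origin (TCP) lies midway between the tips of the shut fingers; the grasp point (between the pads) lies 19 mm behind it (ctrl.pinch_z is the distance from the TCP to the grasp point, in m); z points along the fingers, y is the line along which they close (so a half turn about z gives the same grasp; the last joint's range is limited). The gripper opens to 85 mm and grips with 20 to 120 N. Pads are 22 mm wide; open, the fingers measure 114 mm over their backs; the gripper's body (76 mm by 85 mm) begins 54 mm behind the grasp point. The pads swing forward as they close: fully open they stand 13 mm farther back than shut.
Start: joints at [1.01, 0.181, 1.607, -0, 1.354, -0.206], TCP at [0.2, 0.539, 0.231] pointing down, gripper open.
Joint ranges: [-2.99, 2.99], [-0.89, 2.07], [0.3, 2.58], [-1.14, 4.28], [0, 2.63], [-3.12, 3.12]. Speed limits (rad/s): [2.57, 2.57, 3.01, 3.14, 3.14, 3.14].

### API

Orientations are given as a unit quaternion [w, x, y, z].
In Python, from bench import ctrl gives the robot as it stands.
- The arm moves only by the tool apply_moves, never from a script. Its argument "moves" is a list of rows, each an object with "jaw": the opening, from 0 (shut) to 1 (fully open); "offset": the shift along the tool's x, y, z in mm, a list of three; "rot": the turn, a rotation vector about the tool's x, y, z in degrees, a list of three. In form: [{"jaw": jaw, "offset": [dx, dy, dz], "rot": [ax, ay, az]}, ...]. A call has exactly 5 rows; each row shifts and turns the commanded pose from where the row before left it, along the tool's axes as they then stand; what a row does not reach is not made up. A row lasts 1/8 s, in which the tool goes at most 62.5 mm and 10.7 degrees, less where a joint would pass 70% of its speed; a pose out of reach is approached as far as the arm can. A call is refused whole if a number of a shift passes 62.5 or a number of a turn 10.7, either way. A call with a gripper value outside its range is refused whole. The fingers move at their own pace and stop on an object; the grip force is fixed at half the most. Time passes only in rows, so rows that do not move let the fingers close, or fill a call up. It gives the time, the measured TCP pose, the force, the opening and the grip force at its end, in the units of the state.
- ctrl.get_obs(): the state, without advancing time (a new reading comes with each control period).
- ctrl.camera(name): name is "scene" or "top" or "wrist"; returns (picture, depth): 480x640x3 uint8, red, green, blue; 480x640 float32, m along the optical axis (not along the pixel's ray), 0 where there is no reading.
- ctrl.camera_params(name): a dict with "K" (3x3 intrinsics, pixels), "cam_to_world" (4x4, takes a point from camera to world coordinates); the wrist camera has in their place "mount" (4x4, takes a point from camera to tool coordinates, whose origin is the TCP and whose axes are the flange's). Camera axes: x right, y down, z forward; pixel columns grow to the right and rows downward; lengths in m; the calibration is good to about 2 mm. The wrist camera is an equidistant fisheye: a pixel r from the principal point sees the ray r / f radians off the axis. A picture is of the moment at which its call begins: read the wrist's pose just before it. camera_params takes no time and is no camera call.
- ctrl.hand_in(): hands the job in; it is judged then, once.
Trained networks look in the newest picture that a camera, given by its name, has taken for a name from the list of things; names that differ only in an ending like _2 or _b are one class to them, and where a whole thing is asked for, a point or a joint stands for the part that bears it (a point fixed in the world has none). Each returns a list of dicts, best first, with "score" (0 to 1); they miss things now and then, are a little off and sometimes report something else, mostly with a low value. They report only what shows in the picture. A call takes as long as a camera call. They do not tell look-alikes from the thing itself.
- ctrl.outline_of(camera, target): "region" (480x640 bool, what is visible of it) and "position" ([column, row] in pixels, amid what is visible of it).
The state is a dict: "time_s": time; "q": joint angles; "dq": joint speeds; "joint_efforts": joint torques, N m; "eef_pos": TCP position; "eef_rot": TCP orientation; "wrist_force": force on the tool from outside, world axes, zero at the start; "torque": the same for the moment, N m; "opening": opening from 0.0 (shut) to 1.0 (fully open); "grasp_force": force on a finger pad.
Only numpy, scipy, OpenCV 4.12 (cv2) and the standard library are available. Lean on these libraries where they do the work, as an engineer would, in place of code of your own. Each camera call takes 0.05 s, during which the arm holds its last target. There are 200 camera calls.

## Working session

There is one attempt and no reset: what is moved stays moved. The work goes in short steps, Python scripts to look and compute and a tool call to move; the robot and the scene stay as the last step left them, time stands still between calls to the robot, and variables do not carry over. Pictures are saved under pics/ and viewed, at most 10 in all, crops included, and the job is handed in when it is done.

Besides the shell and the picture viewer there is one more tool, called as name(argument=value, ...), one argument or row to a line, values as JSON. apply_moves: Moves the arm, as the interface text tells. Its arguments: {"type":"object","properties":{"moves":{"type":"array"}},"required":["moves"]}

```bash
mkdir -p pics; ls
cat > h.py <<'E'
import numpy as np, cv2
from bench import ctrl
from scipy.spatial.transform import Rotation as R
def world(cam,depth):
    p=ctrl.camera_params(cam);K=np.array(p["K"]);T=np.array(p["cam_to_world"])
    v,u=np.mgrid[0:480,0:640]
    P=np.stack([(u-K[0,2])/K[0,0]*depth,(v-K[1,2])/K[1,1]*depth,depth],-1)
    return P@T[:3,:3].T+T[:3,3]
E
python3 - <<'E'
from h import *
for c in ["top","scene"]:
    im,d=ctrl.camera(c); cv2.imwrite(f"pics/{c}0.png",im[...,::-1]); W=world(c,d); np.savez(f"{c}0.npz",im=im,W=W,d=d)
    for t in ["coupon","lath","jig","clamp_foot","clamp_arm","torque_knob","marker_red","gauge_orange","gauge_green","coupon_spot"]:
        for o in ctrl.outline_of(c,t)[:3]:
            m=o["region"]&(d>0)
            if m.sum()<5: continue
            pts=W[m]; r=cv2.minAreaRect((pts[:,:2]*1000).astype(np.float32))
            print(c,t,round(o["score"],2),np.round(o["position"]),m.sum(),"med",np.round(np.median(pts,0),3),"rect",np.round(r[0]),np.round(r[1]),round(r[2]))
o=ctrl.get_obs();print(o["eef_pos"],o["eef_rot"],o["q"],o["time_s"])
E
```

```text
pics
top coupon 0.76 [435. 205.] 428 med [ 0.62  -0.385  0.004] rect [ 620. -385.] [ 30. 101.] 79
top coupon 0.68 [416. 290.] 213 med [ 0.396 -0.331  0.002] rect [ 396. -333.] [72. 21.] 62
top coupon 0.66 [409. 248.] 474 med [ 0.507 -0.315  0.017] rect [ 508. -315.] [103.  33.] 82
top lath 0.75 [384. 248.] 182 med [ 0.509 -0.251  0.013] rect [ 507. -303.] [155.  23.] 87
top jig 0.72 [267. 254.] 3108 med [0.503 0.05  0.01 ] rect [506.  51.] [192. 115.] 83
top clamp_arm 0.75 [243. 247.] 357 med [0.522 0.105 0.071] rect [528.  99.] [48. 88.] 33
top clamp_arm 0.31 [386. 176.] 406 med [ 0.693 -0.263  0.007] rect [ 694. -264.] [54. 57.] 62
top torque_knob 0.61 [238. 248.] 183 med [0.51  0.112 0.074] rect [511. 114.] [35. 35.] 44
top marker_red 0.86 [312. 305.] 312 med [ 0.367 -0.062  0.013] rect [366. -63.] [ 17. 133.] 18
top gauge_orange 0.61 [229. 304.] 397 med [0.374 0.15  0.007] rect [372. 150.] [52. 53.] 60
top gauge_orange 0.31 [406. 250.] 462 med [ 0.507 -0.315  0.017] rect [ 509. -314.] [101.  34.] 83
top gauge_green 0.57 [386. 176.] 364 med [ 0.693 -0.263  0.007] rect [ 693. -264.
[... 1422 characters left out ...]
56. 59.] 64
scene gauge_green 0.43 [245. 213.] 316 med [0.506 0.104 0.063] rect [538. 164.] [159.  45.] 59
scene gauge_green 0.38 [257. 244.] 2742 med [0.5   0.051 0.008] rect [508.  59.] [214. 120.] 83
scene coupon_spot 0.92 [323. 366.] 459 med [ 0.392 -0.34   0.001] rect [ 395. -335.] [80. 27.] 62
scene coupon_spot 0.78 [436. 329.] 584 med [ 0.617 -0.388  0.002] rect [ 620. -387.] [ 33. 102.] 79
scene coupon_spot 0.59 [370. 327.] 600 med [ 0.505 -0.316  0.016] rect [ 507. -313.] [107.  32.] 83
[0.19974743 0.53921036 0.231317  ] [6.61686620e-06 1.76480535e-01 9.84304130e-01 1.10461321e-05] [ 1.00970436e+00  1.80764232e-01  1.60698262e+00 -4.09765548e-06
  1.35382036e+00 -2.06271666e-01] 1.1
```

Run:
```python
from h import *
a=cv2.imread("pics/top0.png")
A=cv2.resize(a[150:330,200:460],(780,540),interpolation=cv2.INTER_CUBIC)
cv2.imwrite("pics/a.png",A)
z=np.load("top0.npz");W=z["W"];im=z["im"]
def rect(m):
    r=cv2.minAreaRect((W[m][:,:2]*1000).astype(np.float32));return np.round(r[0],1),np.round(r[1],1),round(r[2],1)
X,Y,Z=W[...,0],W[...,1],W[...,2]
reg=(abs(X-.508)<.08)&(abs(Y+.305)<.1)
hsv=cv2.cvtColor(im,cv2.COLOR_RGB2HSV)
m=reg&(Z>.0155)&(Z<.03); print("coupon h",m.sum(),rect(m))
L=reg&(Z>.008)&(Z<.03);print("lath+c",rect(L))
# jig: plate z 7..13, rail z ~20
J=(abs(X-.505)<.13)&(abs(Y-.05)<.13)
p=J&(Z>.006);print("jig all",rect(p))
r=J&(Z>.0165)&(Z<.0235);print("rail",rect(r),r.sum())
k=J&(Z>.065);print("knob",rect(k),W[k].mean(0))
for n,c in [("coupon",(.508,-.315)),("B",(.62,-.385)),("C",(.394,-.334))]:
    mm=(abs(X-c[0])<.01)&(abs(Y-c[1])<.01);print(n,np.median(im[mm],0))
w=m&(hsv[...,1]<70)&(hsv[...,2]>120);print("white",w.sum(),W[w].mean(0) if w.any() else 0)
```

```text
coupon h 381 (array([ 508.9, -300. ]), array([148.8,  29.9]), 84.0)
lath+c (array([ 541.8, -306.4]), array([155.6,  97.1]), 84.3)
jig all (array([505.5,  48.5]), array([258.7, 252.1]), 0.1)
rail (array([545.1,  -3.6]), array([101.2, 192.7]), 48.1) 282
knob (array([511., 116.]), array([37.8, 37.1]), 89.8) [0.51171232 0.11525372 0.07403251]
coupon [74.5 35.  26. ]
B [65. 24. 91.]
C [77. 37. 27.]
white 41 [ 0.50440676 -0.33444392  0.018887  ]
```

View pics/a.png

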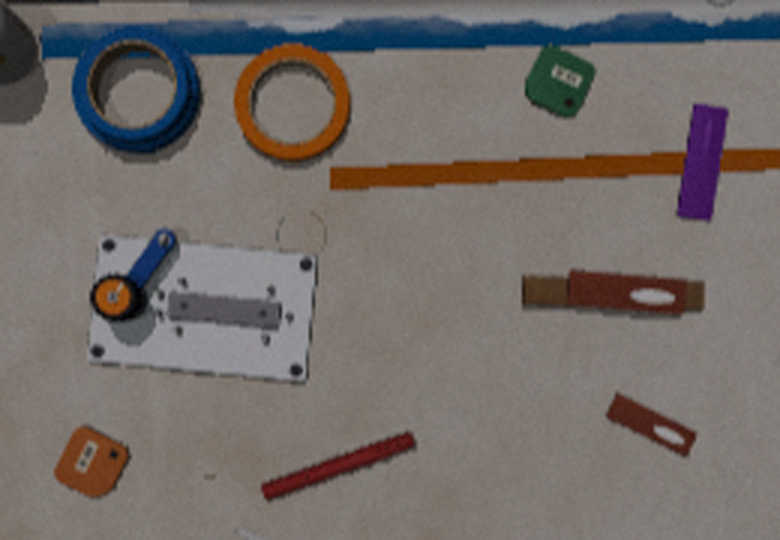

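The top crop shows the jig on the left, with its clamp end at (110,295). The red-brown coupon on its lath is at (628,293), and its white spot at (653,297) is already on the end away from the clamp. The purple strip and the small coupon are the decoys. I'll refine the poses and plan the move over the jig.

```bash
cat >> h.py <<'E'
def pose():
    o=ctrl.get_obs();q=np.array(o["eef_rot"]);return np.array(o["eef_pos"]),R.from_quat(q[[1,2,3,0]]),o
def plan(target,yaw,n=None,start=None):
    """rows to tool-down pose with tool-y axis at angle yaw(deg, world)"""
    p,r,_=pose() if start is None else start
    M=r.as_matrix();cur=np.degrees(np.arctan2(M[1,1],M[0,1]))
    turn=-((yaw-cur+180)%360-180)     # about tool z (down)
    d=np.array(target)-p
    k=max(int(np.ceil(np.linalg.norm(d)/.058)),int(np.ceil(abs(turn)/10)));k=n or k
    for i in range(k):
        print(np.round(r.inv().apply(d/k)*1000,1),round(turn/k,2)); r=r*R.from_euler('z',turn/k,degrees=True)
E
python3 - <<'E'
from h import *
z=np.load("top0.npz");W=z["W"];im=z["im"];X,Y,Z=W[...,0],W[...,1],W[...,2]
hsv=cv2.cvtColor(im,cv2.COLOR_RGB2HSV)
ctrl.camera("top")
def rect(m):
    m=cv2.morphologyEx(m.astype(np.uint8),cv2.MORPH_OPEN,np.ones((3,3)))>0
    P=W[m][:,:2]*1000;r=cv2.minAreaRect(P.astype(np.float32));C=np.cov(P.T);w,v=np.linalg.eigh(C);a=np.degrees(np.arctan2(v[1,1],v[0,1]))%180
    return m.sum(),"rect",np.round(r[0],1),np.round(r[1],1),round(r[2],1),"mean",P.mean(0).round(1),"axis",round(a,1)
print("jig",rect(ctrl.outline_of("top","jig")[0]["region"]))
red=(hsv[...,1]>110)&((hsv[...,0]<9)|(hsv[...,0]>172))
n=(abs(X-.508)<.03)&(abs(Y+.315)<.075)&(Z>.012)
print("coupon",rect(n&(red|((hsv[...,1]<70)&(Z>.0165)))))
grey=(abs(X-.5)<.03)&(abs(Y-.03)<.06)&(Z>.016)&(Z<.024)
print("rail",rect(grey))
print(ctrl.camera_params("wrist"))
plan([.50,.03,.28],-5)
E
```

```text
jig (np.int64(3151), 'rect', array([502.1,  20.3]), array([259.2, 116.9]), 82.2, 'mean', array([503.6,  49.8]), 'axis', np.float64(82.2))
coupon (np.int64(361), 'rect', array([ 507.5, -314. ]), array([98.6, 30. ]), 83.8, 'mean', array([ 509.4, -310.2]), 'axis', np.float64(85.5))
rail (np.int64(174), 'rect', array([502. ,  30.9]), array([91.9, 21.4]), 83.6, 'mean', array([502.2,  34.1]), 'axis', np.float64(79.3))
{'K': array([[371.64829954,   0.        , 325.41744487],
       [  0.        , 371.64829954, 241.38785795],
       [  0.        ,   0.        ,   1.        ]]), 'mount': array([[-1.55845264e-04, -9.49087221e-01, -3.15013368e-01,
         8.13002581e-02],
       [ 9.99999946e-01, -5.68227076e-05, -3.23527697e-04,
         2.38731758e-04],
       [ 2.89156090e-04, -3.15013402e-01,  9.49087179e-01,
        -1.43518656e-01],
       [ 0.00000000e+00,  0.00000000e+00,  0.00000000e+00,
         1.00000000e+00]])}
[-41.7 -33.9  -4.4] 6.79
[-45.4 -28.8  -4.4] 6.79
[-48.5 -23.2  -4.4] 6.79
[-50.9 -17.3  -4.4] 6.79
[-52.6 -11.2  -4.4] 6.79
[-53.5  -4.9  -4.4] 6.79
[-53.7   1.5  -4.4] 6.79
[-53.2   7.8  -4.4] 6.79
[-51.9  14.1  -4.4] 6.79
[-49.8  20.1  -4.4] 6.79
[-47.1  25.8  -4.4] 6.79
```

apply_moves(
  moves=[
    {"jaw":1,"offset":[-42,-34,-4],"rot":[0,0,6.8]},
    {"jaw":1,"offset":[-45,-29,-4],"rot":[0,0,6.8]},
    {"jaw":1,"offset":[-48,-23,-4],"rot":[0,0,6.8]},
    {"jaw":1,"offset":[-51,-17,-4],"rot":[0,0,6.8]},
    {"jaw":1,"offset":[-53,-11,-4],"rot":[0,0,6.8]},
  ],
)

```text
time_s: 1.82
eef_pos: [0.337, 0.3064, 0.2517]
eef_rot: [0.0, 0.458, 0.889, 0.0]
wrist_force: [1.3, -0.3, -0.3]
opening: 1.001
grasp_force: 0.0
```

apply_moves(
  moves=[
    {"jaw":1,"offset":[-53,-5,-4],"rot":[0,0,6.8]},
    {"jaw":1,"offset":[-54,1,-4],"rot":[0,0,6.8]},
    {"jaw":1,"offset":[-53,8,-4],"rot":[0,0,6.8]},
    {"jaw":1,"offset":[-52,14,-4],"rot":[0,0,6.8]},
    {"jaw":1,"offset":[-50,20,-4],"rot":[0,0,6.8]},
  ],
)

```text
time_s: 2.45
eef_pos: [0.4726, 0.0743, 0.2717]
eef_rot: [0.0, 0.698, 0.716, 0.0]
wrist_force: [0.1, 0.9, -0.9]
opening: 0.998
grasp_force: 0.0
```

```bash
cat >> h.py <<'E'
def rays(u,v):
    p=ctrl.camera_params("wrist");K=np.array(p["K"]);M=np.array(p["mount"])
    x=(np.asarray(u,float)-K[0,2])/K[0,0];y=(np.asarray(v,float)-K[1,2])/K[1,1];th=np.hypot(x,y)
    s=np.where(th>1e-9,np.sin(th)/np.maximum(th,1e-9),1)
    return np.stack([x*s,y*s,np.cos(th)],-1),M
def rectify(im,p,r,x0,y0,z,n=600,mm=.3,h=None):
    """orthographic view of plane height z: image up=+x world, left=+y; mm per px"""
    h=h or n
    pr=ctrl.camera_params("wrist");K=np.array(pr["K"]);M=np.array(pr["mount"])
    j,i=np.meshgrid(np.arange(n),np.arange(h))
    P=np.stack([x0-(i-h/2)*mm/1000,y0-(j-n/2)*mm/1000,np.full(i.shape,z)],-1)
    C=(((P-p)@r.as_matrix())-M[:3,3])@M[:3,:3]
    rho=np.hypot(C[...,0],C[...,1]);th=np.arctan2(rho,C[...,2]);s=th/np.maximum(rho,1e-9)*K[0,0]
    return cv2.remap(im,(C[...,0]*s+K[0,2]).astype(np.float32),(C[...,1]*s+K[1,2]).astype(np.float32),cv2.INTER_CUBIC)
E
python3 - <<'E'
from h import *
p,r,o=pose();im,d=ctrl.camera("wrist");np.savez("w1.npz",im=im,d=d,p=p,q=r.as_quat())
print(p,r.as_matrix().round(3),o["time_s"])
R1=rectify(im,p,r,.50,.05,.02,n=760,mm=.35,h=520)
cv2.imwrite("pics/w1.png",R1[...,::-1])
E
```

```text
[0.4725809  0.0742848  0.27173225] [[-0.025  1.     0.001]
 [ 1.     0.025  0.   ]
 [ 0.     0.001 -1.   ]] 2.45
```

View pics/w1.png

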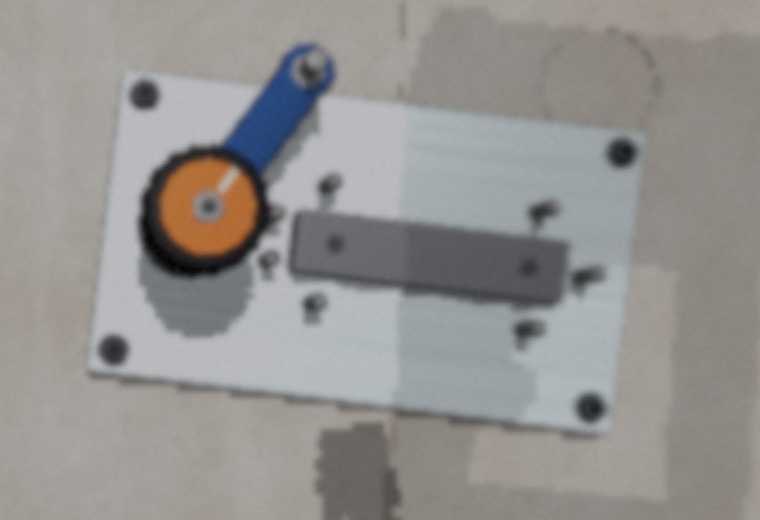

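Run:
```python
from h import *
R1=cv2.imread("pics/w1.png")
h=cv2.cvtColor(R1,cv2.COLOR_BGR2HSV);v=h[...,2]
m=np.zeros(v.shape,np.uint8);m[205:310,280:580]=(v[205:310,280:580]<135)&(h[205:310,280:580,1]<70)
m=cv2.morphologyEx(m,cv2.MORPH_OPEN,np.ones((25,25)))
r=cv2.minAreaRect(cv2.findNonZero(m));c=r[0]
print(r,np.array(r[1])*.35,"nest",.5-(c[1]-260)*.00035,.05-(c[0]-380)*.00035)
plan([.48,-.29,.25],-5.5)
```

```text
((429.25787353515625, 261.1347351074219), (281.8894958496094, 75.52891540527344), 6.220950126647949) [98.66132355 26.43512039] nest 0.49960284271240235 0.03275974426269532
[-51.3  -0.3   3.4] 0.92
[-51.3   0.6   3.4] 0.92
[-51.3   1.4   3.4] 0.92
[-51.2   2.2   3.4] 0.92
[-51.2   3.    3.4] 0.92
[-51.1   3.9   3.4] 0.92
[-51.1   4.7   3.4] 0.92
```

apply_moves(
  moves=[
    {"jaw":1,"offset":[-60,0,3],"rot":[0,0,1]},
    {"jaw":1,"offset":[-60,1,4],"rot":[0,0,1]},
    {"jaw":1,"offset":[-60,2,4],"rot":[0,0,1]},
    {"jaw":1,"offset":[-60,3,4],"rot":[0,0,1]},
    {"jaw":1,"offset":[-60,3,4],"rot":[0,0,1]},
  ],
)

```text
time_s: 3.12
eef_pos: [0.479, -0.2259, 0.2524]
eef_rot: [0.0, 0.727, 0.686, 0.0]
wrist_force: [0.1, -0.8, 0.2]
opening: 0.997
grasp_force: 0.0
```

apply_moves(
  moves=[
    {"jaw":1,"offset":[-58,3,4],"rot":[0,0,0]},
    {"jaw":1,"offset":[0,0,0],"rot":[0,0,0]},
    {"jaw":1,"offset":[0,0,0],"rot":[0,0,0]},
    {"jaw":1,"offset":[0,0,0],"rot":[0,0,0]},
    {"jaw":1,"offset":[0,0,0],"rot":[0,0,0]},
  ],
)

```text
time_s: 3.75
eef_pos: [0.4791, -0.2809, 0.2486]
eef_rot: [0.0, 0.727, 0.687, 0.0]
wrist_force: [0.3, -0.3, 0.5]
opening: 0.998
grasp_force: 0.0
```

Run:
```python
from h import *
p,r,o=pose();im,d=ctrl.camera("wrist");np.savez("w2.npz",im=im,d=d,p=p,q=r.as_quat())
print(p,r.as_matrix().round(3),o["time_s"])
R1=np.ascontiguousarray(rectify(im,p,r,.508,-.315,.0185,n=640,mm=.35,h=300)[...,::-1])
cv2.imwrite("pics/w2.png",R1)
h=cv2.cvtColor(R1,cv2.COLOR_BGR2HSV)
red=((h[...,1]>110)&((h[...,0]<8)|(h[...,0]>172))).astype(np.uint8)
red=cv2.morphologyEx(red,cv2.MORPH_OPEN,np.ones((7,7)))
q=cv2.minAreaRect(cv2.findNonZero(red));c=q[0]
print(q,np.array(q[1])*.35,"coupon",.508-(c[1]-150)*.00035,-.315-(c[0]-320)*.00035)
```

```text
[ 0.47911783 -0.28091487  0.24863158] [[ 0.056  0.998  0.   ]
 [ 0.998 -0.056 -0.   ]
 [-0.     0.    -1.   ]] 3.75
((313.42291259765625, 151.57823181152344), (282.6296691894531, 79.81543731689453), 5.906140327453613) [98.92038422 27.93540306] coupon 0.5074476188659668 -0.3126980194091797
```

View pics/w2.png

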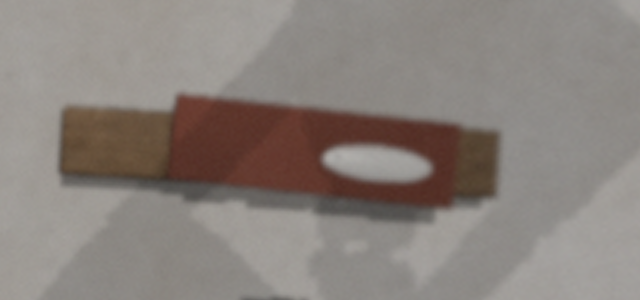

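The coupon in this view is centred at (313,151), tilted 6°, with the spot at (378,163). Its measured size of 99 x 28 mm matches the given one. Next I'll descend and grasp.

Run:
```python
from h import *
plan([.5075,-.3127,.004],-6)
```

```text
[-6.   6.  48.9] 0.55
[-5.9  6.1 48.9] 0.55
[-5.9  6.1 48.9] 0.55
[-5.8  6.2 48.9] 0.55
[-5.7  6.2 48.9] 0.55
```

apply_moves(
  moves=[
    {"jaw":1,"offset":[-10,10,50],"rot":[0,0,1]},
    {"jaw":1,"offset":[-10,10,50],"rot":[0,0,1]},
    {"jaw":1,"offset":[-9,11,50],"rot":[0,0,0.8]},
    {"jaw":1,"offset":[0,0,50],"rot":[0,0,0]},
    {"jaw":1,"offset":[0,0,25],"rot":[0,0,0]},
  ],
)

```text
time_s: 4.42
eef_pos: [0.5062, -0.3115, 0.0201]
eef_rot: [-0.002, 0.744, 0.669, -0.0]
wrist_force: [0.9, 0.2, -0.3]
opening: 0.999
grasp_force: 0.0
```

Run:
```python
from h import *
p,r,o=pose();print(p,o["time_s"])
plan([.5075,-.3127,.004],-6,n=1)
```

```text
[ 0.50623635 -0.31150461  0.02012795] 4.425
[-1.1  1.4 16.1] -0.08
```

apply_moves(
  moves=[
    {"jaw":1,"offset":[-1,1,10],"rot":[0,0,0]},
    {"jaw":1,"offset":[0,0,7],"rot":[0,0,0]},
    {"jaw":0.6,"offset":[0,0,0],"rot":[0,0,0]},
    {"jaw":0.5,"offset":[0,0,0],"rot":[0,0,0]},
    {"jaw":0.5,"offset":[0,0,0],"rot":[0,0,0]},
  ],
)

```text
time_s: 5.05
eef_pos: [0.5089, -0.315, 0.0073]
eef_rot: [0.001, 0.744, 0.668, 0.0]
wrist_force: [0.0, -0.3, 0.5]
opening: 0.504
grasp_force: 0.0
```

apply_moves(
  moves=[
    {"jaw":0.2,"offset":[0,0,0],"rot":[0,0,0]},
    {"jaw":0.1,"offset":[0,0,0],"rot":[0,0,0]},
    {"jaw":0.1,"offset":[0,0,0],"rot":[0,0,0]},
    {"jaw":0.1,"offset":[0,0,0],"rot":[0,0,0]},
    {"jaw":0.1,"offset":[0,0,0],"rot":[0,0,0]},
  ],
)

```text
time_s: 5.68
eef_pos: [0.5088, -0.315, 0.0072]
eef_rot: [0.001, 0.744, 0.668, 0.0]
wrist_force: [-1.0, 1.0, 6.3]
opening: 0.326
grasp_force: 59.0
```

apply_moves(
  moves=[
    {"jaw":0.1,"offset":[0,0,-4],"rot":[0,0,0]},
    {"jaw":0.1,"offset":[0,0,-15],"rot":[0,0,0]},
    {"jaw":0.1,"offset":[0,0,-35],"rot":[0,0,0]},
    {"jaw":0.1,"offset":[0,0,-40],"rot":[0,0,0]},
    {"jaw":0.1,"offset":[0,0,-20],"rot":[0,0,0]},
  ],
)

```text
time_s: 6.3
eef_pos: [0.5094, -0.3155, 0.1235]
eef_rot: [0.002, 0.744, 0.668, 0.0]
wrist_force: [1.3, -0.3, -0.9]
opening: 0.329
grasp_force: 59.2
```

Run:
```python
from h import *
p,r,o=pose();im,d=ctrl.camera("wrist");print(p,o["wrist_force"])
cv2.imwrite("pics/w3.png",im[...,::-1])
# z of coupon if tips held: rectify at p_z + .0115
plan([.498,.033,.13],-6.3)
```

```text
[ 0.50944646 -0.31552102  0.12353636] [ 1.31323642 -0.26659375 -0.87840119]
[49.4 -7.  -0.9] 0.03
[49.4 -7.1 -0.9] 0.03
[49.4 -7.1 -0.9] 0.03
[49.4 -7.1 -0.9] 0.03
[49.4 -7.1 -0.9] 0.03
[49.4 -7.2 -0.9] 0.03
[49.4 -7.2 -0.9] 0.03
```

View pics/w3.png

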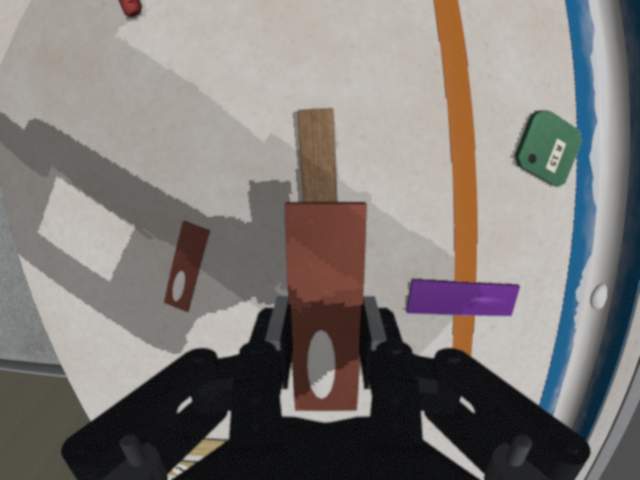

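The coupon is held square in the gripper. Its far corners are at (286,203) and (366,203), its near edge is at row 411, and the spot at (321,365) is on the near side, away from the camera. I'll work out its offset in the hand.

```bash
cat >> h.py <<'E'
def tool_pts(uv,z):
    d,M=rays(*np.array(uv,float).T);d=d@M[:3,:3].T;t=M[:3,3]
    return t+d*((z-t[2])/d[:,2])[:,None]
E
python3 - <<'E'
from h import *
c=tool_pts([(286,203),(366,203),(357,411),(296,411),(321,365)],-.0113)*1000
print(c.round(1),c[:4].mean(0).round(1))
p,r,o=pose()
off=c[:4].mean(0)/1000;off[2]=0
yaw=-6.3;a=np.radians(yaw);Y=np.array([np.cos(a),np.sin(a),0]);X=np.array([-np.sin(a),np.cos(a),0])
X=np.cross(Y,[0,0,-1])
t=np.array([.501,.033,.07])-X*off[0]-Y*off[1]
print(X,t);plan(t+[0,0,.05],-6.3)
E
```

```text
[[ 52.  -14.8 -11.3]
 [ 52.   14.4 -11.3]
 [-49.1  14.8 -11.3]
 [-49.  -14.6 -11.3]
 [-20.   -2.4 -11.3]] [  1.5  -0.1 -11.3]
[0.10973431 0.99396096 0.        ] [0.50089608 0.03152636 0.07      ]
[57.5 -7.7  0.6] 0.03
[57.4 -7.8  0.6] 0.03
[57.4 -7.8  0.6] 0.03
[57.4 -7.8  0.6] 0.03
[57.4 -7.8  0.6] 0.03
[57.4 -7.9  0.6] 0.03
```

apply_moves(
  moves=[
    {"jaw":0.1,"offset":[57,-8,0],"rot":[0,0,0]},
    {"jaw":0.1,"offset":[57,-8,0],"rot":[0,0,0]},
    {"jaw":0.1,"offset":[57,-8,0],"rot":[0,0,0]},
    {"jaw":0.1,"offset":[57,-8,0],"rot":[0,0,0]},
    {"jaw":0.1,"offset":[57,-8,0],"rot":[0,0,0]},
  ],
)

```text
time_s: 6.98
eef_pos: [0.4981, -0.025, 0.1194]
eef_rot: [-0.001, 0.744, 0.668, -0.0]
wrist_force: [0.7, 0.5, -0.4]
opening: 0.328
grasp_force: 59.3
```

apply_moves(
  moves=[
    {"jaw":0.1,"offset":[40,-5,0],"rot":[0,0,0]},
    {"jaw":0.1,"offset":[19,-2,15],"rot":[0,0,0]},
    {"jaw":0.1,"offset":[0,0,20],"rot":[0,0,0]},
    {"jaw":0.1,"offset":[0,0,0],"rot":[0,0,0]},
    {"jaw":0.1,"offset":[0,0,0],"rot":[0,0,0]},
  ],
)

```text
time_s: 7.6
eef_pos: [0.4984, 0.0323, 0.0854]
eef_rot: [-0.0, 0.744, 0.668, -0.0]
wrist_force: [0.7, -0.5, -0.1]
opening: 0.329
grasp_force: 59.3
```

Run:
```python
from h import *
p,r,o=pose();im,d=ctrl.camera("wrist");print(p,o["wrist_force"],o["grasp_force"])
np.savez("w4.npz",im=im,p=p,q=r.as_quat())
cv2.imwrite("pics/w4.png",im[...,::-1])
plan([.5009,.0315,.06],-6.3,n=1)
```

```text
[0.49836727 0.0322623  0.08537495] [ 0.70919724 -0.49557556 -0.13874054] 59.26724374294281
[-0.4  2.2 25.8] 0.14
```

View pics/w4.png

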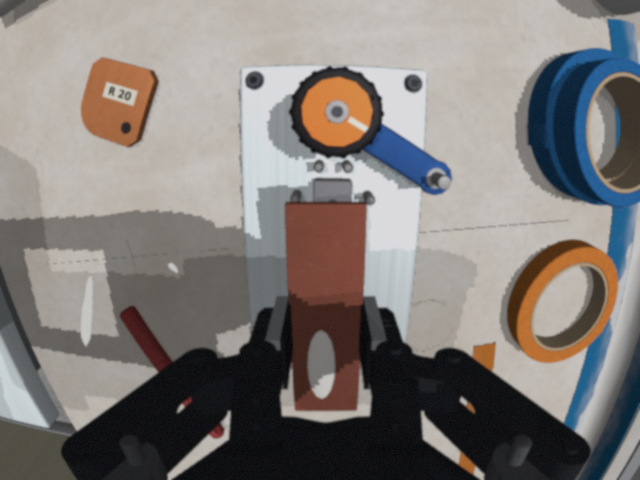

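The jig's knob is at (337,111), the rail's end corners are at about (314,179) and (351,179), and the pins are at (319,165), (347,165), (297,196) and (369,197). I'll crop and enlarge that area to locate them better.

Run:
```python
from h import *
a=cv2.imread("pics/w4.png")
cv2.imwrite("pics/w4c.png",cv2.resize(a[60:210,235:435],(800,600),interpolation=cv2.INTER_CUBIC))
```

```text
(no output)
```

View pics/w4c.png

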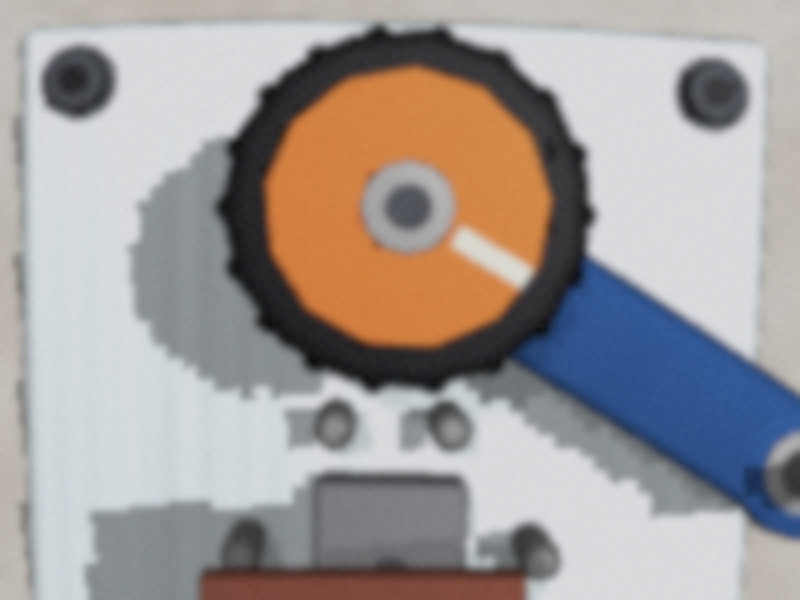

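Run:
```python
from h import *
p,r,_=pose();Z=np.load("w4.npz");p=Z["p"];r=R.from_quat(Z["q"])
f=lambda l:[(235+x/4,60+y/4) for x,y in l]
def show(n,l,z,jig):
    t=tool_pts(f(l),p[2]-z)*1000
    print(n,t[:,:2].round(1).tolist(),"mean minus jig",(t[:,:2].mean(0)-np.mean(jig,0)).round(1))
# tool x ~ jig y, tool y ~ jig x
show("rail",[(316,476),(464,476)],.020,[(48,-11),(48,11)])
show("pins8",[(336,425),(452,428)],.0275,[(56,-8),(56,8)])
show("pins21",[(243,545),(541,555)],.0275,[(38,-21),(38,21)])
show("hub",[(408,207)],.078,[(85,0)])
show("bolts",[(72,80),(715,92)],.012,[(0,0)])
show("plate L/R",[(22,300),(757,300)],.010,[(0,0)])
show("plate far",[(30,27),(760,42)],.010,[(115,-55),(115,55)])
show("coupon far",[(202,571),(524,571)],p[2]+.0113,[(50,-15),(50,15)])
```

```text
rail [[49.1, -6.8], [49.1, 14.1]] mean minus jig [1.1 3.7]
pins8 [[57.2, -3.8], [56.9, 11.9]] mean minus jig [1. 4.]
pins21 [[40.6, -16.8], [39.2, 24.5]] mean minus jig [1.9 3.9]
hub [[85.4, 4.2]] mean minus jig [0.4 4.2]
bolts [[107.1, -42.1], [105.9, 50.9]] mean minus jig [106.5   4.4]
plate L/R [[74.8, -50.5], [75.2, 58.4]] mean minus jig [75.  4.]
plate far [[115.8, -48.7], [114.3, 58.2]] mean minus jig [0.1 4.7]
coupon far [[52.1, -15.0], [52.1, 14.4]] mean minus jig [ 2.1 -0.3]
```

apply_moves(
  moves=[
    {"jaw":0.1,"offset":[-0.7,3.4,0],"rot":[0,0,0.6]},
    {"jaw":0.1,"offset":[0,0,25],"rot":[0,0,0]},
    {"jaw":0.1,"offset":[0,0,25],"rot":[0,0,0]},
    {"jaw":0.1,"offset":[0,0,4],"rot":[0,0,0]},
    {"jaw":0.1,"offset":[0,0,0],"rot":[0,0,0]},
  ],
)

```text
time_s: 8.28
eef_pos: [0.5021, 0.0312, 0.0318]
eef_rot: [0.0, 0.748, 0.664, 0.0]
wrist_force: [0.1, -0.9, -0.6]
opening: 0.329
grasp_force: 59.3
```

Run:
```python
from h import *
p,r,o=pose();im,d=ctrl.camera("wrist");print(p,o["wrist_force"],r.as_matrix()[:2,1])
np.savez("w5.npz",im=im,p=p,q=r.as_quat())
cv2.imwrite("pics/w5c.png",cv2.resize(im[60:260,225:425,::-1],(600,600),interpolation=cv2.INTER_CUBIC))
```

```text
[0.50214557 0.03120268 0.03181602] [ 0.11313982 -0.87327849 -0.58171897] [ 0.99306377 -0.11757599]
```

View pics/w5c.png

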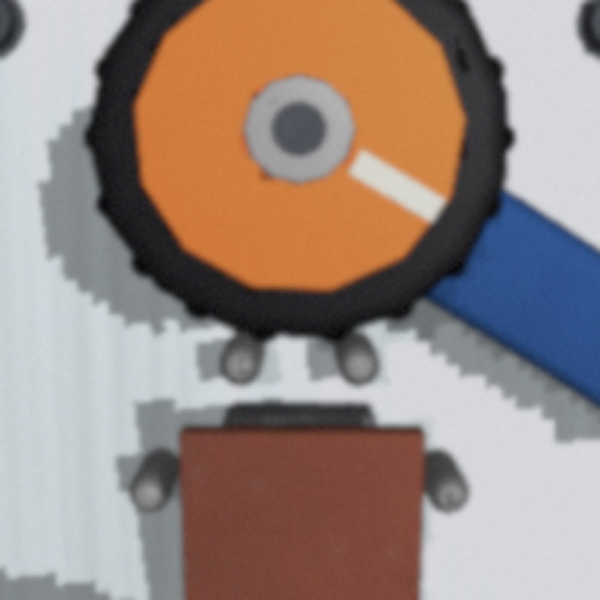

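Run:
```python
from h import *
Z=np.load("w5.npz");p=Z["p"]
f=lambda l:[(225+x/3,60+y/3) for x,y in l]
for n,l,z,j in [("pins8",[(240,364),(360,364)],.0275,(56,0)),("pins21",[(151,491),(450,491)],.0275,(38,0)),("hub",[(299,128)],.078,(85,0)),("coupon",[(182,430),(423,430)],p[2]+.0113,(50,0))]:
    t=tool_pts(f(l),p[2]-z)*1000;print(n,t[:,:2].round(1).tolist(),(t[:,:2].mean(0)-j).round(1))
```

```text
pins8 [[57.5, -8.6], [57.5, 7.4]] [ 1.5 -0.6]
pins21 [[39.8, -21.2], [39.8, 20.2]] [ 1.8 -0.5]
hub [[86.2, -0.6]] [ 1.2 -0.6]
coupon [[51.9, -14.9], [51.9, 14.4]] [ 1.9 -0.3]
```

Every error is under 0.5 mm: the coupon's end edge, at row 430, is centred between the side pins at (151,491) and (450,491). I'll lower it and release.

apply_moves(
  moves=[
    {"jaw":0.1,"offset":[-0.3,-0.3,8],"rot":[0,0,0]},
    {"jaw":0.1,"offset":[0,0,6],"rot":[0,0,0]},
    {"jaw":0.1,"offset":[0,0,2.5],"rot":[0,0,0]},
    {"jaw":0.1,"offset":[0,0,1.5],"rot":[0,0,0]},
    {"jaw":0.1,"offset":[0,0,0],"rot":[0,0,0]},
  ],
)

```text
time_s: 8.95
eef_pos: [0.5014, 0.0312, 0.0133]
eef_rot: [0.0, 0.747, 0.664, 0.0]
wrist_force: [0.5, -1.4, -0.9]
opening: 0.328
grasp_force: 59.3
```

apply_moves(
  moves=[
    {"jaw":0.1,"offset":[0,0,0.6],"rot":[0,0,0]},
    {"jaw":0.4,"offset":[0,0,0],"rot":[0,0,0]},
    {"jaw":0.6,"offset":[0,0,0],"rot":[0,0,0]},
    {"jaw":0.6,"offset":[0,0,0],"rot":[0,0,0]},
    {"jaw":0.6,"offset":[0,0,0],"rot":[0,0,0]},
  ],
)

```text
time_s: 9.57
eef_pos: [0.5013, 0.0311, 0.0126]
eef_rot: [-0.0, 0.747, 0.664, -0.0]
wrist_force: [0.2, -0.4, 0.6]
opening: 0.6
grasp_force: 0.0
```

apply_moves(
  moves=[
    {"jaw":0.6,"offset":[0,0,-10],"rot":[0,0,0]},
    {"jaw":0.6,"offset":[0,0,-30],"rot":[0,0,0]},
    {"jaw":0.8,"offset":[-15,0,-50],"rot":[0,0,0]},
    {"jaw":1,"offset":[-15,0,-45],"rot":[0,0,0]},
    {"jaw":1,"offset":[0,0,0],"rot":[0,0,0]},
  ],
)

```text
time_s: 10.2
eef_pos: [0.5009, -0.0001, 0.1526]
eef_rot: [0.004, 0.748, 0.664, 0.003]
wrist_force: [-0.3, 0.5, -1.0]
opening: 1.002
grasp_force: 0.0
```

Run:
```python
from h import *
p,r,o=pose();im,d=ctrl.camera("wrist");print(p,o["time_s"])
np.savez("w6.npz",im=im,p=p,q=r.as_quat())
cv2.imwrite("pics/w6.png",rectify(im,p,r,.505,.05,.0245,n=700,mm=.35,h=420)[...,::-1])
```

```text
[ 5.00906797e-01 -6.24587644e-05  1.52553542e-01] 10.2
```

View pics/w6.png

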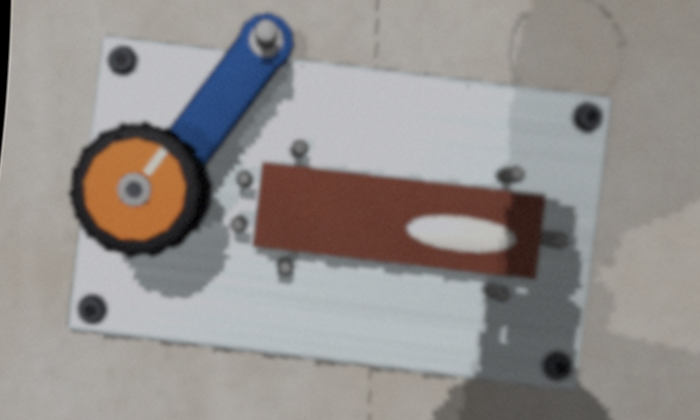

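The coupon sits flat and centred between all the pins, covering about (255–545, 163–277), with the spot at (462,233) away from the clamp. Next is the knob.

Run:
```python
from h import *
Z=np.load("w5.npz");h=Z["p"]+R.from_quat(Z["q"]).apply([.0862,-.0006,0]);print("hub w5",h)
Z=np.load("w6.npz");p=Z["p"];r=R.from_quat(Z["q"])
# hub in rectified w6 (134,188) at z=.0245 -> ray to z=.078
M=np.array(ctrl.camera_params("wrist")["mount"]);c=p+r.apply(M[:3,3])
g=np.array([.505-(188-210)*.00035,.05-(134-350)*.00035,.0245]);h2=c+(g-c)*(c[2]-.078)/(c[2]-.0245);print("hub w6",h2)
t=(h+h2)/2;plan([t[0],t[1],.13],-7)
```

```text
hub w5 [0.51168479 0.11687533 0.03181229]
hub w6 [0.51190421 0.11677643 0.078     ]
[38.9 -0.5  6.7] 0.07
[38.9 -0.5  6.7] 0.07
[38.9 -0.6  6.7] 0.07
```

apply_moves(
  moves=[
    {"jaw":1,"offset":[39,-0.5,7],"rot":[0,0,0]},
    {"jaw":1,"offset":[39,-0.5,7],"rot":[0,0,0]},
    {"jaw":1,"offset":[38.7,-0.6,6],"rot":[0,0,0]},
    {"jaw":1,"offset":[0,0,10],"rot":[0,0,0]},
    {"jaw":1,"offset":[0,0,0],"rot":[0,0,0]},
  ],
)

```text
time_s: 10.88
eef_pos: [0.5082, 0.1174, 0.1157]
eef_rot: [-0.001, 0.747, 0.665, -0.002]
wrist_force: [0.1, -0.2, 0.4]
opening: 1.004
grasp_force: 0.0
```

Run:
```python
from h import *
p,r,o=pose();print(p,r.as_matrix().round(3).tolist())
plan([.5118,.1168,.047],-7,n=2)
```

```text
[0.50818092 0.11738592 0.11571844] [[0.116, 0.993, -0.004], [0.993, -0.116, -0.0], [-0.001, -0.004, -1.0]]
[-0.1  2.  34.4] 0.16
[-0.   2.  34.4] 0.16
```

apply_moves(
  moves=[
    {"jaw":1,"offset":[0,0,15],"rot":[0,0,0]},
    {"jaw":1,"offset":[0,0,10],"rot":[0,0,0]},
    {"jaw":1,"offset":[0,0,0],"rot":[0,0,0]},
    {"jaw":1,"offset":[0,0,0],"rot":[0,0,0]},
    {"jaw":1,"offset":[0,0,0],"rot":[0,0,0]},
  ],
)

```text
time_s: 11.5
eef_pos: [0.5103, 0.1174, 0.0931]
eef_rot: [0.0, 0.747, 0.664, 0.0]
wrist_force: [-0.1, -0.4, -0.1]
opening: 1.004
grasp_force: 0.0
```

Run:
```python
from h import *
p,r,o=pose();print(p,r.as_matrix().round(4).tolist(),o["wrist_force"])
plan([.5118,.1168,.047],-7,n=2)
```

```text
[0.51029602 0.11736284 0.09314882] [[0.1174, 0.9931, 0.0009], [0.9931, -0.1174, 0.0], [0.0001, 0.0008, -1.0]] [-0.0944931  -0.39152891 -0.06197857]
[-0.2  0.8 23.1] 0.13
[-0.2  0.8 23.1] 0.13
```

apply_moves(
  moves=[
    {"jaw":1,"offset":[-0.4,1.5,23],"rot":[0,0,0]},
    {"jaw":1,"offset":[0,0,22],"rot":[0,0,0]},
    {"jaw":0.7,"offset":[0,0,0],"rot":[0,0,0]},
    {"jaw":0.6,"offset":[0,0,0],"rot":[0,0,0]},
    {"jaw":0.6,"offset":[0,0,0],"rot":[0,0,0]},
  ],
)

```text
time_s: 12.12
eef_pos: [0.5123, 0.1169, 0.0489]
eef_rot: [0.001, 0.747, 0.664, 0.001]
wrist_force: [0.3, 0.7, -0.0]
opening: 0.603
grasp_force: 0.0
```

apply_moves(
  moves=[
    {"jaw":0.3,"offset":[0,0,0],"rot":[0,0,0]},
    {"jaw":0.2,"offset":[0,0,0],"rot":[0,0,0]},
    {"jaw":0.2,"offset":[0,0,0],"rot":[0,0,0]},
    {"jaw":0.2,"offset":[0,0,0],"rot":[0,0,0]},
    {"jaw":0.2,"offset":[0,0,0],"rot":[0,0,0]},
  ],
)

```text
time_s: 12.75
eef_pos: [0.512, 0.1169, 0.0488]
eef_rot: [0.0, 0.747, 0.664, 0.0]
wrist_force: [-1.1, -0.3, 6.1]
opening: 0.434
grasp_force: 59.4
```

apply_moves(
  moves=[
    {"jaw":0.2,"offset":[0,0,0],"rot":[0,0,6]},
    {"jaw":0.2,"offset":[0,0,0],"rot":[0,0,10]},
    {"jaw":0.2,"offset":[0,0,0],"rot":[0,0,10]},
    {"jaw":0.2,"offset":[0,0,0],"rot":[0,0,10]},
    {"jaw":0.2,"offset":[0,0,0],"rot":[0,0,10]},
  ],
)

```text
time_s: 13.38
eef_pos: [0.5122, 0.1169, 0.0489]
eef_rot: [0.0, 0.948, 0.317, 0.001]
wrist_force: [-0.9, -0.3, 4.1]
opening: 0.433
grasp_force: 59.4
```

```bash
cat > s.py <<'E'
from h import *
p,r,o=pose();M=r.as_matrix();print(p.round(4),"yaw",np.degrees(np.arctan2(M[1,1],M[0,1])).round(2),"F",np.round(o["wrist_force"],1),"T",np.round(o["torque"],3),o["opening"],o["q"].round(2) if hasattr(o["q"],"round") else o["q"])
E
python3 s.py
```

```text
[0.5122 0.1169 0.0489] yaw -53.03 F [-0.9 -0.3  4.1] T [-0.067  0.231  0.162] 0.43292915498101997 [-0.    0.32  1.86 -0.    0.97  0.92]
```

apply_moves(
  moves=[
    {"jaw":0.2,"offset":[0,0,0],"rot":[0,0,8]},
    {"jaw":0.2,"offset":[0,0,0],"rot":[0,0,8]},
    {"jaw":0.2,"offset":[0,0,0],"rot":[0,0,4]},
    {"jaw":0.2,"offset":[0,0,0],"rot":[0,0,4]},
    {"jaw":0.2,"offset":[0,0,0],"rot":[0,0,0]},
  ],
)

```text
time_s: 14.0
eef_pos: [0.5125, 0.1168, 0.0489]
eef_rot: [0.0, 0.993, 0.116, 0.001]
wrist_force: [0.9, 0.6, 6.6]
opening: 0.437
grasp_force: 59.7
```

```bash
python3 s.py
```

```text
[0.5125 0.1168 0.0489] yaw -76.66 F [0.9 0.6 6.6] T [-0.128  0.158  0.241] 0.4369130894280939 [-0.    0.32  1.86 -0.    0.97  1.34]
```

apply_moves(
  moves=[
    {"jaw":0.2,"offset":[0,0,0],"rot":[0,0,5]},
    {"jaw":0.2,"offset":[0,0,0],"rot":[0,0,5]},
    {"jaw":0.2,"offset":[0,0,0],"rot":[0,0,5]},
    {"jaw":0.2,"offset":[0,0,0],"rot":[0,0,5]},
    {"jaw":0.2,"offset":[0,0,0],"rot":[0,0,0]},
  ],
)

```text
time_s: 14.62
eef_pos: [0.5121, 0.1167, 0.0489]
eef_rot: [0.0, 0.998, -0.059, 0.001]
wrist_force: [-1.3, -1.0, 7.4]
opening: 0.431
grasp_force: 59.9
```

```bash
python3 s.py
```

```text
[0.5121 0.1167 0.0489] yaw -96.73 F [-1.3 -1.   7.4] T [-0.341  0.292 -0.346] 0.4313948710932331 [-0.    0.32  1.86 -0.    0.97  1.69]
```

The torque has changed sign, so the knob is over the hump and being pulled into the notch. I'll finish the last 6°, release and rise.

apply_moves(
  moves=[
    {"jaw":0.2,"offset":[0,0,0],"rot":[0,0,4]},
    {"jaw":0.2,"offset":[0,0,0],"rot":[0,0,2.5]},
    {"jaw":0.2,"offset":[0,0,0],"rot":[0,0,0]},
    {"jaw":0.2,"offset":[0,0,0],"rot":[0,0,0]},
    {"jaw":0.2,"offset":[0,0,0],"rot":[0,0,0]},
  ],
)

```text
time_s: 15.25
eef_pos: [0.5123, 0.1167, 0.0489]
eef_rot: [0.0, 0.993, -0.115, 0.001]
wrist_force: [-0.7, -1.2, 7.8]
opening: 0.427
grasp_force: 59.9
```

```bash
python3 s.py
```

```text
[0.5123 0.1167 0.0489] yaw -103.15 F [-0.7 -1.2  7.8] T [-0.35   0.223 -0.083] 0.4272745904043824 [-0.    0.32  1.86 -0.    0.97  1.8 ]
```

apply_moves(
  moves=[
    {"jaw":0.2,"offset":[0,0,0],"rot":[0,0,1]},
    {"jaw":0.6,"offset":[0,0,0],"rot":[0,0,0]},
    {"jaw":0.9,"offset":[0,0,0],"rot":[0,0,0]},
    {"jaw":1,"offset":[0,0,0],"rot":[0,0,0]},
    {"jaw":1,"offset":[0,0,0],"rot":[0,0,0]},
  ],
)

```text
time_s: 15.88
eef_pos: [0.5112, 0.1169, 0.0476]
eef_rot: [0.0, 0.992, -0.124, -0.0]
wrist_force: [0.1, 0.6, -0.2]
opening: 1.0
grasp_force: 0.0
```

apply_moves(
  moves=[
    {"jaw":1,"offset":[0,0,-15],"rot":[0,0,0]},
    {"jaw":1,"offset":[0,0,-40],"rot":[0,0,0]},
    {"jaw":1,"offset":[0,0,-50],"rot":[0,0,0]},
    {"jaw":1,"offset":[0,40,-40],"rot":[0,0,0]},
    {"jaw":1,"offset":[0,0,0],"rot":[0,0,0]},
  ],
)

```text
time_s: 16.5
eef_pos: [0.5039, 0.0765, 0.1977]
eef_rot: [0.0, 0.992, -0.125, 0.004]
wrist_force: [-0.4, -0.9, -1.3]
opening: 0.994
grasp_force: 0.0
```

Run:
```python
from h import *
p,r,o=pose();im,d=ctrl.camera("wrist");print(p,o["time_s"])
cv2.imwrite("pics/w7.png",rectify(im,p,r,.505,.05,.0245,n=700,mm=.35,h=420)[...,::-1])
```

```text
[0.50390237 0.07646049 0.19768852] 16.5
```

View pics/w7.png

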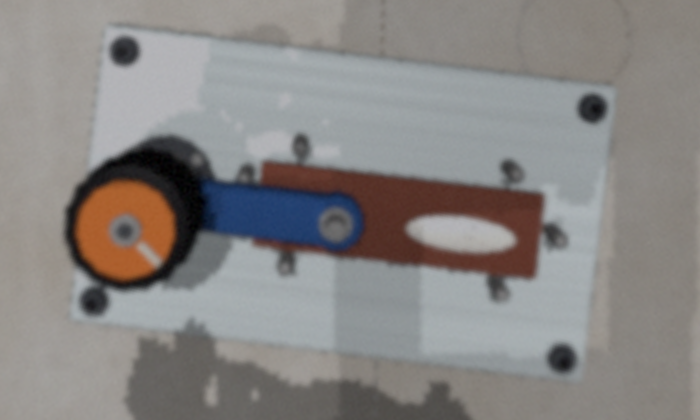

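The clamp arm lies along the rail with its foot at (336,223) on the coupon. The spot at (462,233) is clear of it, and the knob mark is about one notch (36°) past the arm, so that is one click.

```bash
python3 -c "
from h import *
print(ctrl.hand_in())"
```

```text
the job is handed in; nothing more can be done
None
```

The job is handed in: the coupon lies flat between the pins with its white spot away from the clamp, the arm has swung over it to its stop, and the knob was turned one click; the marker and gauges were left alone.

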